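Bring the sample tray to the code reader and hold a tub in its V cradle

ROBOT

A 6-joint arm with a two-finger parallel gripper is mounted at the origin on the work surface. World frame = base frame: x ahead of the robot, y to its left, z up, the work surface at z = 0. Lengths are in m, angles in rad, forces in N, time in s.
With the tool pointing down it reaches from about 0.3 to 0.875 m from the base axis. Payload 6.4 kg.
Tool frame: the origin (TCP) lies between the finger pads; the fingertips stand 11 mm ahead of it and the grasp point (between the pads) lies 8 mm behind it (ctrl.tcp_to_tips is the y of the fingertips in the tool frame, in m); y points along the fingers, x is the direction in which the jaws open and shut, and the axes are right-handed (so a half turn about y gives the same grasp; the last joint's range is limited). The gripper opens to 85 mm and grips with 20 to 120 N. Pads are 22 mm wide; open, the fingers measure 114 mm over their backs; the gripper's body (76 mm by 85 mm) begins 54 mm behind the grasp point. The pads swing forward as they close: fully open they stand 13 mm farther back than shut.
Start: joints at [0.923, 0.181, 1.607, -0, 1.354, -0.206], TCP at [0.246, 0.52, 0.242] pointing down, gripper open.
Joint ranges: [-2.99, 2.99], [-0.89, 2.07], [0.3, 2.58], [-1.14, 4.28], [0, 2.63], [-3.12, 3.12]. Speed limits (rad/s): [2.57, 2.57, 3.01, 3.14, 3.14, 3.14].

INTERFACE

Orientations are given as a unit quaternion [w, x, y, z].
In Python, from bench import ctrl gives the robot as it stands.
- The arm moves only by the tool apply_moves, never from a script. Its argument "plan" is text: rows parted by semicolons, each of 7 numbers parted by spaces: the shift along the tool's x, y, z each as a share of 0.05 m, from -1 to 1, then the turn, a rotation vector about the tool's x, y, z each as a share of 0.12 rad, from -1 to 1, then the opening, from 0 (shut) to 1 (fully open). In form: dx dy dz wx wy wz claw; .... A call has exactly 5 rows; each row shifts and turns the commanded pose from where the row before left it, along the tool's axes as they then stand; what a row does not reach is not made up. A row lasts 1/10 s, in which the tool goes at most 50 mm and 8.59 degrees, less where a joint would pass 70% of its speed; a pose out of reach is approached as far as the arm can. A call with a number of a shift or a turn outside -1 to 1 is refused whole. A call with a gripper value outside its range is refused whole. The fingers move at their own pace and stop on an object; the grip force is fixed at half the most. Time passes only in rows, so rows that do not move let the fingers close, or fill a call up. It gives the time, the measured TCP pose, the force and the opening at its end, in the units of the state.
- ctrl.get_obs(): the state, without advancing time (a new reading comes with each control period).
- ctrl.camera(name): name is "scene" or "top"; returns the picture (420x560x3 uint8, red, green, blue); there is no depth.
- ctrl.get_calibration(name): a dict with "intrinsics" (3x3 intrinsics, pixels), "R" (3x3) and "t" (3): a world point X has camera coordinates R X + t. Camera axes: x right, y down, z forward; pixel columns grow to the right and rows downward; lengths in m; the calibration is good to about 2 mm. A picture is of the moment at which its call begins. get_calibration takes no time and is no camera call.
- ctrl.hand_in(): hands the job in, once; it reports no verdict.
Trained networks look in the newest picture that a camera, given by its name, has taken for a name from the list of things; names that differ only in an ending like _2 or _b are one class to them, and where a whole thing is asked for, a point or a joint stands for the part that bears it (a point fixed in the world has none). Each returns a list of dicts, best first, with "score" (0 to 1); they miss things now and then, are a little off and sometimes report something else, mostly with a low value. They report only what shows in the picture. A call takes as long as a camera call. They do not tell look-alikes from the thing itself.
- ctrl.recognise(camera, target): "point" ([x, y, z] in m, in world coordinates, good to about 4 mm: the middle of the surface that is visible of it).
The state is a dict: "time_s": time; "q": joint angles; "dq": joint speeds; "joint_efforts": joint torques, N m; "eef_pos": TCP position; "eef_rot": TCP orientation; "wrist_force": force on the tool from outside, world axes, zero at the start; "torque": the same for the moment, N m; "opening": opening from 0.0 (shut) to 1.0 (fully open).
Only numpy, scipy, OpenCV 4.12 (cv2) and the standard library are available. Lean on these libraries where they do the work, as an engineer would, in place of code of your own. Each camera call takes 0.05 s, during which the arm holds its last target.

TASK

Lift the grey sample tray with its two tubs off the conveyor by its black fin handle, carry it level, set it down inside the outline of the white mat and let go of it. Then take the tub with the yellow lid out of the tray, seat it lengthwise and centred in the orange V cradle of the code reader, and gently press it against both sloping faces until the sprung cradle is about half-way down: finish while still holding it pressed there. Leave the blue-lidded tub in the tray and everything else on the bench where it is.

Things in the scene. Friction and masses are not known exactly. Their poses are not given: they have to be found in the camera images.
- tray_handle (a point): Grasp point of the sample tray, in the middle of its black upright fin (50 long in x, 14 thick in y, top 18 mm above this point); this point lies 70 mm above the tray's underside, over its centre. Site axes = tray axes: x along the tray's length and the fin, y across (pinch the fin across y), z up.
- tray: Grey tray, 220 (x) by 110 (y), rim 14 mm high, 0.3 kg, origin at the centre of its underside. At x = +70 and -70 mm stands a V rest (28 mm long in y) carrying a lying tub, axis along y, centre 40 mm above the underside; the tub overhangs it by 14 mm at each end, free to be gripped by its ends from above. Starts on the belt, 40 mm above the bench.
- yellow_centre (a point): Centre of the tub to be read: closed blue plastic tub with a yellow lid, a cylinder 40 in diameter and 56 mm long with flat ends, about 0.12 kg (0.1 to 0.15), lying in either of the two tray rests. Site y is the cylinder's axis (lid at +y); x and z turn as the tub rolls.
- blue_centre (a point): Centre of the other tub in the tray, same size, all blue (blue lid); y is its axis.
- tub_yellow: The yellow-lidded tub itself; origin and axes as point yellow_centre.
- mat: White fixed mat on the bench, 260 (x) by 150 (y), 3 mm thick, origin at the centre of its underside, x along its length. The tray belongs here with its length along the mat's (either way round).
- seat (a point): Centre of a 40 mm tub fully seated in the reader's V cradle; moves down with the cradle, 86 mm above the bench when it is up. y runs along the groove, x across, z up. Two orange 45-degree faces, 30 mm long in y, their upper edges 5 mm below and 23 mm to either side of this point; a seated tub overhangs them by 13 mm at each end, free for fingers.
- reader: Fixed code reader below the cradle: grey housing 120 (x) by 100 (y), top 34 mm above the bench, origin at the centre of its underside, with a black display box 30 mm high on its +x side (to x = 103 mm).
- cradle (a joint): How far the sprung cradle is pressed straight down: 0 up, 0.012 m at the bottom stop; half-way is 0.006. It begins to move at about 2.5 N and takes about 1 N more per mm; a tub's weight alone does not move it.
- spare_a: Bystander: blue tub 40 in diameter, 56 mm high, standing on the bench towards the back; origin at the centre of its underside.
- spare_c: Bystander: as spare_a.
- tape: Bystander: cardboard-coloured roll of tape, 90 in diameter, 48 mm high, on the bench at the back.
- marker: Bystander: white marker pen with a red cap, 135 mm long, lying on the bench at the back.
Things that resemble listed ones, but are neither listed nor needed, are in the scene too. What is shaped like the tray but brown is not meant. Leave any brown look-alike of the part that bears blue_centre alone.

How it is judged:
On the way, in this order (a step that is already met when the one before it is completed fails the run):
1. the tray is lifted off the belt with both tubs in it (height (world z) of tray above 0.055 m and distance between each of yellow_centre, blue_centre and tray_handle below 0.095 m), for 0.1 s.
2. the tray stands on the mat, let go, both tubs still in it (horizontal distance between tray and mat below 0.03 m and angle between the x axis of tray and the x axis of mat, either way round below 0.22 rad and angle between tray's own z axis and vertical below 0.05 rad and contact force between tray and mat above 1 N and distance between each of yellow_centre, blue_centre and tray_handle below 0.095 m and contact force between the fingers and tray below 0.1 N), for 0.2 s.
At the end, for the whole second after the job is handed in: Yellow-lidded tub seated in the V (9 mm along the groove, 0.08 rad, 3 mm), over 1.5 N on each face, cradle 3 to 9 mm down, gripper still pressing, at rest; tray on the mat (30 mm, 0.22 rad) with the blue-lidded tub in it (x of yellow_centre in the frame of seat between -0.003 and 0.003 m and y of yellow_centre in the frame of seat between -0.009 and 0.009 m and z of yellow_centre in the frame of seat between -0.003 and 0.003 m and angle between the y axis of yellow_centre and the y axis of seat, either way round below 0.08 rad and contact force between tub_yellow and cradle_c0 above 1.5 N and contact force between tub_yellow and cradle_c1 above 1.5 N and value of joint cradle between 0.003 and 0.009 m and contact force between the fingers and tub_yellow above 2 N and linear speed of tub_yellow below 0.02 m/s and distance between blue_centre and tray_handle below 0.095 m and horizontal distance between tray and mat below 0.03 m and angle between the x axis of tray and the x axis of mat, either way round below 0.22 rad and angle between tray's own z axis and vertical below 0.05 rad and contact force between tray and mat above 1 N); the arm keeps its last pose, push and grip.
It fails at once if the tray is tipped by more than 0.2 rad (angle between tray's own z axis and vertical above 0.2 rad).
It fails at once if the tub is rammed into the cradle with more than 40 N on a face (contact force between tub_yellow and cradle_c0 above 40 N or contact force between tub_yellow and cradle_c1 above 40 N).
It fails at once if a bystander is moved by more than 30 mm (distance of any of spare_a, spare_c, tape, marker from where it was at the start of the episode above 0.03 m).
It also fails if it takes over 54 s, if anything falls off the work surface, if the arm or the gripper's body presses on something with over 40 N, if the wrist force passes 120 N, or if a joint passes its speed limit or range.

## Working session

There is one attempt and no reset: what is moved stays moved. The work goes in short steps, Python scripts to look and compute and a tool call to move; the robot and the scene stay as the last step left them, time stands still between calls to the robot, and variables do not carry over. Pictures are saved under pics/ and viewed, and the job is handed in when it is done.

Besides the shell and the picture viewer there is one more tool, called as name(argument=value, ...) on one line, values as JSON. apply_moves: Moves the arm, as the interface text tells. Shift numbers are shares of 0.05 m and turn numbers shares of 0.12 rad, none past 1 either way. Its arguments: {"type":"object","properties":{"plan":{"type":"string"}},"required":["plan"]}

```bash
ls; mkdir -p pics; python3 - <<'E'
from bench import ctrl
import cv2,numpy as np
for n in ["scene","top"]:
    im=ctrl.camera(n); cv2.imwrite(f"pics/{n}0.png",im[:,:,::-1])
    c=ctrl.get_calibration(n); print(n,c)
    for t in ["tray","tray_handle","yellow_centre","blue_centre","mat","reader","cradle"]:
        try: r=ctrl.recognise(n,t); print(t,[(np.round(d['point'],3).tolist(),round(d['score'],2)) for d in r])
        except Exception as e: print(t,e)
o=ctrl.get_obs();print(o)
print(ctrl.tcp_to_tips)
E
```

```text
pics
scene {'intrinsics': array([[399.07434498,   0.        , 278.10902601],
       [  0.        , 399.07434498, 195.56608536],
       [  0.        ,   0.        ,   1.        ]]), 'R': array([[-0.44614053,  0.8949353 ,  0.00703155],
       [ 0.57868648,  0.29446066, -0.76053591],
       [-0.68270095, -0.33523683, -0.6492578 ]]), 't': array([ 0.16885937, -0.24246302,  1.40139079])}
tray [([0.514, 0.319, 0.041], 0.98), ([0.207, 0.282, 0.009], 0.64), ([0.441, 0.339, 0.097], 0.55)]
tray_handle [([0.514, 0.32, 0.048], 0.72), ([0.204, 0.284, 0.009], 0.68), ([0.701, -0.24, 0.01], 0.39), ([0.468, -0.332, 0.066], 0.35)]
yellow_centre [([0.514, 0.004, 0.003], 0.62), ([0.44, 0.338, 0.096], 0.61), ([0.512, 0.319, 0.045], 0.59), ([0.464, -0.329, 0.065], 0.31)]
blue_centre [([0.568, 0.288, 0.094], 0.88), ([0.259, 0.486, 0.031], 0.66)]
mat [([0.514, 0.003, 0.004], 0.82)]
reader [([0.439, 0.337, 0.096], 0.59), ([0.498, -0.324, 0.037], 0.56), ([0.47, -0.327, 0.067], 0.25)]
cradle [([0.469, -0.33, 0.069], 0.81), ([0.757, 0.084, 0.058], 0.44)]
top {'intrinsics': array([[452.38880189,   0.        , 279
[... 776 characters left out ...]
2], 0.69), ([0.81, -0.069, 0.043], 0.27)]
{'time_s': 0.8, 'q': array([ 9.22689492e-01,  1.80735233e-01,  1.60696926e+00,  2.83865900e-05,
        1.35379831e+00, -2.06297727e-01]), 'dq': array([-0.00183831, -0.0006937 ,  0.0005737 ,  0.00058463,  0.00020507,
       -0.00082087]), 'joint_efforts': array([-5.74896785e-04, -4.44804847e+01, -3.51657414e+01, -1.53848196e-04,
        7.61269494e-04, -1.01523014e-05]), 'eef_pos': array([0.24585324, 0.51982935, 0.24233979]), 'eef_rot': array([ 0.59742744, -0.59738681, -0.37831817,  0.37826554]), 'wrist_force': array([-0.0698179 ,  0.46844169, -0.06300792]), 'torque': array([-0.07394492,  0.00976181, -0.00023343]), 'opening': 0.992776328237094}
0.011
```

View pics/scene0.png

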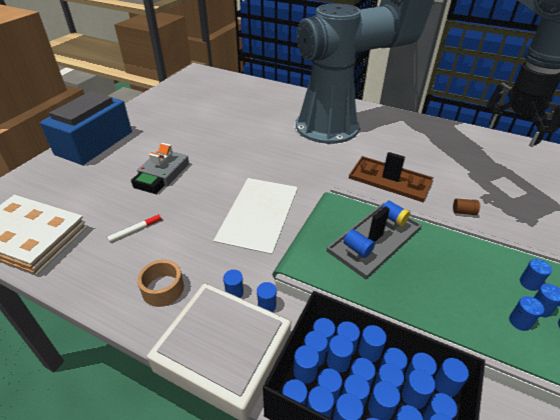

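View pics/top0.png

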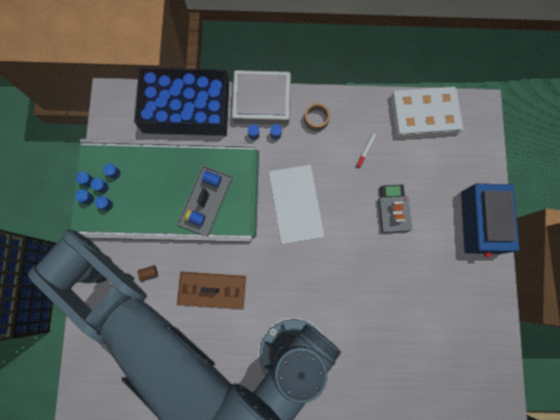

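```bash
cat > h.py <<'E'
from bench import ctrl
import cv2,numpy as np
def proj(cam,X):
    c=ctrl.get_calibration(cam); p=c['intrinsics']@(c['R']@np.asarray(X,float)+c['t']); return p[:2]/p[2]
def back(cam,uv,z):
    c=ctrl.get_calibration(cam); d=c['R'].T@(np.linalg.inv(c['intrinsics'])@np.array([uv[0],uv[1],1.])); o=-c['R'].T@c['t']
    return o+d*(z-o[2])/d[2]
def crop(im,x0,y0,x1,y1,s,name):
    cv2.imwrite(name,cv2.resize(im[y0:y1,x0:x1,::-1],None,fx=s,fy=s,interpolation=cv2.INTER_CUBIC))
E
python3 - <<'E'
from h import *
im=cv2.imread('pics/top0.png')[:,:,::-1]; sc=cv2.imread('pics/scene0.png')[:,:,::-1]
a=[]
for (i,b) in [(im,(170,155,240,245)),(im,(370,175,420,240)),(sc,(320,190,430,280)),(sc,(125,135,195,195))]:
    x0,y0,x1,y1=b; t=i[y0:y1,x0:x1]; s=min(400/t.shape[1],300/t.shape[0]); t=cv2.resize(t,None,fx=s,fy=s,interpolation=cv2.INTER_CUBIC)
    p=np.zeros((300,400,3),np.uint8);p[:t.shape[0],:t.shape[1]]=t; a.append(p); print(b,s)
cv2.imwrite('pics/crops.png',np.vstack([np.hstack(a[:2]),np.hstack(a[2:])])[:,:,::-1])
# mat
hsv=cv2.cvtColor(im,cv2.COLOR_RGB2HSV)
print(im[200,297],im[150,330],im[215,205],im[185,215])
E
```

```text
(170, 155, 240, 245) 3.3333333333333335
(370, 175, 420, 240) 4.615384615384615
(320, 190, 430, 280) 3.3333333333333335
(125, 135, 195, 195) 5.0
[168 176 180] [148 145 150] [ 85  92 104] [36 57 95]
```

View pics/crops.png

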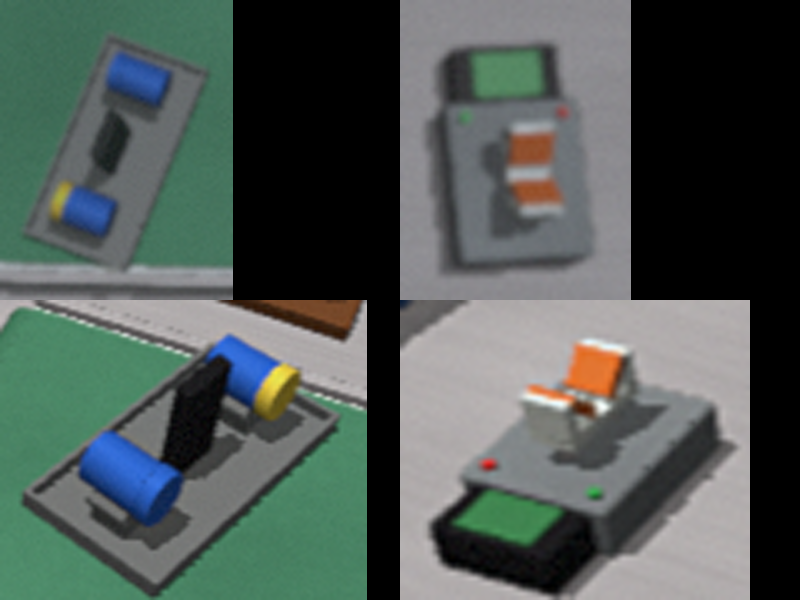

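```bash
cat > fit.py <<'E'
from h import *
from scipy.optimize import minimize
def box(x0,x1,y0,y1,z0,z1): return np.array([[x,y,z] for x in(x0,x1) for y in(y0,y1) for z in(z0,z1)])
def cyl(cx,cz,r=.02,l=.056):
    a=np.linspace(0,2*np.pi,24,endpoint=False)
    return np.array([[cx+r*np.cos(t),y,cz+r*np.sin(t)] for y in(-l/2,l/2) for t in a])
def place(P,p,z0):
    c,s=np.cos(p[2]),np.sin(p[2]); return np.c_[p[0]+c*P[:,0]-s*P[:,1],p[1]+s*P[:,0]+c*P[:,1],P[:,2]+z0]
def projs(cam,X):
    c=ctrl.get_calibration(cam); q=(c['R']@X.T).T+c['t']; q=q@c['intrinsics'].T; return q[:,:2]/q[:,2:]
S=8
def render(cam,parts,p,z0,shape):
    m=np.zeros((shape[0]*1,shape[1]*1),np.uint8)
    for P in parts:
        h=cv2.convexHull(projs(cam,place(P,p,z0)).astype(np.float32)).reshape(-1,2)
        cv2.fillPoly(m,[np.round(h*S*1+S*0).astype(np.int32)],255,cv2.LINE_AA,3)
    return m/255.
def fit(masks,parts,p0,z0):
    f=lambda p:sum(np.abs(render(c,parts,p,z0,m.shape)-m).sum() for c,m in masks.items())
    best=None
    for d in (0.015,0.004):
        sim=[np.array(p0)]+[np.array(p0)+v for v in np.diag([d,d,d*8])]
        r=minimize(f,p0,method='Nelder-Mead',options=dict(initial_simplex=sim,xatol=1e-5,fatol=.01)); p0=r.x
    return r.x,r.fun
def window(m,x0,y0,x1,y1):
    w=np.zeros_like(m); w[y0:y1,x0:x1]=m[y0:y1,x0:x1]; return w
E
cat > m1.py <<'E'
from fit import *
im={n:cv2.imread(f'pics/{n}0.png') for n in('top','scene')}
hsv={n:cv2.cvtColor(v,cv2.COLOR_BGR2HSV) for n,v in im.items()}
# tray mask
mk={}
for n,w in (('top',(172,160,238,242)),('scene',(322,196,425,278))):
    h=hsv[n]; g=((h[...,0]>60)&(h[...,0]<90)&(h[...,1]>70)).astype(np.uint8)
    m=window((1-g),*w); k,l,st,_=cv2.connectedComponentsWithStats(m,connectivity=4); i=1+np.argmax(st[1:,4]); mk[n]=(l==i).astype(float); print(n,st[i])
parts=[box(-.11,.11,-.055,.055,0,.014),box(-.025,.025,-.007,.007,0.0,.088),cyl(.07,.04),cyl(-.07,.04)]
for ns in (['top'],['scene'],['top','scene']):
    p,f=fit({n:mk[n] for n in ns},parts,[.487,.303,-.4],.04); print('tray',ns,p.round(4),round(f,1))
v=[]
for n in mk:
    r=render(n,parts,p,.04,mk[n].shape); o=im[n].copy(); cs,_=cv2.findContours((r>.5).astype(np.uint8),0,1); cv2.drawContours(o,cs,-1,(0,0,255),1)
    b=(165,150,265,250) if n=='top' else (310,185,430,285)
    t=o[b[1]:b[3],b[0]:b[2]]; v.append(cv2.resize(t,(400,400),interpolation=cv2.INTER_NEAREST))
cv2.imwrite('pics/fit1.png',np.hstack(v))
# mat
for n,w in (('top',(262,158,332,250)),('scene',(205,170,305,260))):
    h=hsv[n]; b=im[n].astype(int); 
    g=((b[...,2]>(160 if n=='top' else 160))).astype(np.uint8)
    print(n,b[200,297] if n=='top' else b[215,258], b[150,330] if n=='top' else b[150,225])
E
python3 m1.py
```

```text
top [ 172  165   66   77 2731]
scene [ 327  196   98   82 4601]
tray ['top'] [ 0.4922  0.3092 -0.3411] 600.7
tray ['scene'] [ 0.4891  0.3085 -0.3421] 898.7
tray ['top', 'scene'] [ 0.4875  0.3093 -0.3412] 1550.8
top [180 176 168] [150 145 148]
scene [224 232 230] [171 170 173]
```

View pics/fit1.png

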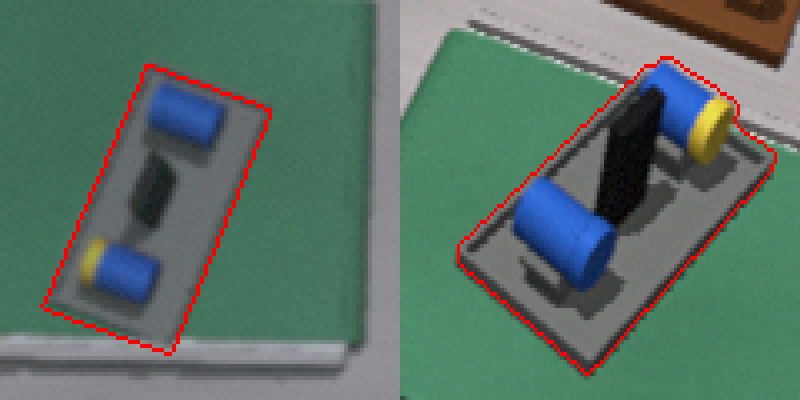

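```bash
cat > m2.py <<'E'
from fit import *
im={n:cv2.imread(f'pics/{n}0.png') for n in('top','scene')}
mk={}
for n,w,th in (('top',(262,158,332,250),161),('scene',(205,170,305,260),203)):
    m=window((cv2.GaussianBlur(im[n],(3,3),0)[...,1]>th).astype(np.uint8),*w)
    k,l,st,_=cv2.connectedComponentsWithStats(m,connectivity=4); i=1+np.argmax(st[1:,4]); mk[n]=(l==i).astype(float); print(n,st[i])
parts=[box(-.13,.13,-.075,.075,0,.003)]
for ns in (['top'],['scene'],['top','scene']):
    p,f=fit({n:mk[n] for n in ns},parts,[.49,.0,.1],0); print('mat',ns,p.round(4),round(f,1))
# cradle orange
v=[]
hw=box(-.06,.06,-.05,.05,0,.034); disp=box(.06,.103,-.04,.04,0,.03)
for n in im:
    h=cv2.cvtColor(im[n],cv2.COLOR_BGR2HSV); b=(370,175,420,240) if n=='top' else (125,135,195,195)
    m=window(((h[...,0]<15)&(h[...,1]>120)).astype(np.uint8),*b)
    k,l,st,ce=cv2.connectedComponentsWithStats(m); print(n,[(st[i].tolist(),ce[i].round(1).tolist()) for i in range(1,k)])
    for i in range(1,k): print(back(n,ce[i],.07).round(4))
    o=cv2.resize(im[n][b[1]:b[3],b[0]:b[2]],None,fx=8,fy=8,interpolation=cv2.INTER_CUBIC); v.append(o); print(o.shape)
cv2.imwrite('pics/rtop.png',v[0]); cv2.imwrite('pics/rscene.png',v[1])
E
python3 m2.py
```

```text
top [ 270  165   54   78 3075]
scene [ 214  178   83   75 3805]
mat ['top'] [ 5.006e-01 -3.000e-04  1.924e-01] 242.7Traceback (most recent call last):
  File "m2.py", line 9, in <module>
    p,f=fit({n:mk[n] for n in ns},parts,[.49,.0,.1],0); print('mat',ns,p.round(4),round(f,1))
        ~~~^^^^^^^^^^^^^^^^^^^^^^^^^^^^^^^^^^^^^^^^^^^
  File "fit.py", line 23, in fit
    r=minimize(f,p0,method='Nelder-Mead',options=dict(initial_simplex=sim,xatol=1e-5,fatol=.01)); p0=r.x
    res = _minimize_neldermead(fun, x0, args, callback, bounds=bounds,
                               **options)
    fsim[j] = func(sim[j])
              ~~~~^^^^^^^^
    fx = function(np.copy(x), *(wrapper_args + args))
  File "fit.py", line 19, in <lambda>
    f=lambda p:sum(np.abs(render(c,parts,p,z0,m.shape)-m).sum() for c,m in masks.items())
               ~~~^^^^^^^^^^^^^^^^^^^^^^^^^^^^^^^^^^^^^^^^^^^^^^^^^^^^^^^^^^^^^^^^^^^^^^^
  File "fit.py", line 19, in <genexpr>
    f=lambda p:sum(np.abs(render(c,parts,p,z0,m.shape)-m).sum() for c,m in masks.items())
                          ~~~~~~^^^^^^^^^^^^^^^^^^^^^^
  File "fit.py", line 15, in render
    h=cv2.convexHull(projs(cam,place(P,p,z0)).astype(np.float32)).reshape(-1,2)
                     ~~~~~^^^^^^^^^^^^^^^^^^^
  File "fit.py", line 10, in projs
    c=ctrl.get_calibration(cam); q=(c['R']@X.T).T+c['t']; q=q@c['intrinsics'].T; return q[:,:2]/q[:,2:]
ValueError: time passes only in moves, steps and waits
```

```bash
python3 - <<'E'
from bench import ctrl
import pickle
pickle.dump({n:ctrl.get_calibration(n) for n in('top','scene')},open('cal.pkl','wb')); print(ctrl.get_obs()['time_s'])
E
sed -i "s/ctrl.get_calibration(cam)/CAL[cam]/; s/^import cv2,numpy as np/import cv2,numpy as np,pickle\nCAL=pickle.load(open('\.\/cal.pkl','rb'))/" h.py
sed -i "s/ctrl.get_calibration(cam)/CAL[cam]/" fit.py; python3 m2.py
```

```text
0.8
top [ 270  165   54   78 3075]
scene [ 214  178   83   75 3805]
mat ['top'] [ 5.006e-01 -3.000e-04  1.924e-01] 242.7
mat ['scene'] [ 0.4928 -0.0029  0.2026] 177.8
mat ['top', 'scene'] [ 0.4955 -0.0011  0.2043] 489.0
top [([394, 204, 9, 6, 46], [398.0, 206.8]), ([395, 214, 9, 5, 34], [399.0, 216.2])]
[ 0.4821 -0.3367  0.07  ]
[ 0.4507 -0.339   0.07  ]
(520, 400, 3)
scene [([158, 144, 12, 10, 84], [163.5, 148.7]), ([151, 152, 13, 6, 20], [157.3, 154.4]), ([141, 167, 3, 2, 5], [142.2, 167.4])]
[ 0.4476 -0.3396  0.07  ]
[ 0.4788 -0.3368  0.07  ]
[ 0.547  -0.3329  0.07  ]
(480, 560, 3)
```

View pics/rtop.png

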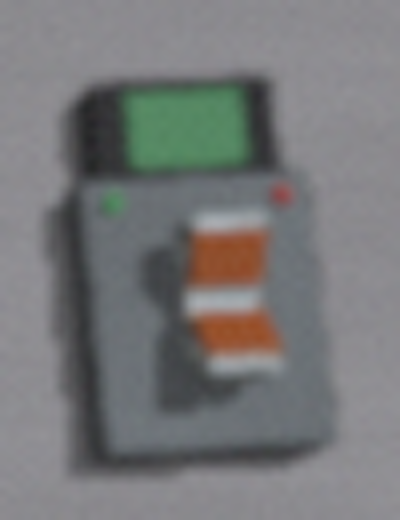

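View pics/rscene.png

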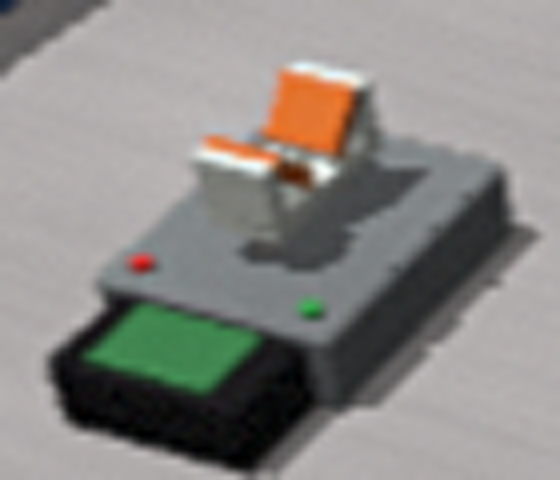

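```bash
cat > m3.py <<'E'
from fit import *
from scipy.optimize import least_squares
tp=lambda x,y:((x+.5)/8-.5+370,(y+.5)/8-.5+175)
sp=lambda x,y:((x+.5)/8-.5+125,(y+.5)/8-.5+135)
H=[('top',tp(75,185),(.06,.05,.034)),('top',tp(305,175),(.06,-.05,.034)),('top',tp(330,445),(-.06,-.05,.034)),('top',tp(105,455),(-.06,.05,.034)),
('scene',sp(95,287),(.06,-.05,.034)),('scene',sp(325,345),(.06,.05,.034)),('scene',sp(508,182),(-.06,.05,.034))]
C=[('top',tp(192,234),(.023,.015,.081)),('top',tp(268,231),(.023,-.015,.081)),('top',tp(212,357),(-.023,.015,.081)),('top',tp(285,352),(-.023,-.015,.081)),
('scene',sp(285,72),(-.023,-.015,.081)),('scene',sp(360,92),(-.023,.015,.081)),('scene',sp(205,143),(.023,-.015,.081)),('scene',sp(276,163),(.023,.015,.081))]
def res(p,L): return np.concatenate([projs(c,place(np.array([X]),p,0))[0]-uv for c,uv,X in L])
for nm,L in(('H',H),('C',C)):
  for s in (('top',),('scene',),('top','scene')):
    l=[a for a in L if a[0] in s]; r=least_squares(res,[.465,-.335,.08],args=(l,)); print(nm,s,r.x.round(4),np.abs(r.fun).max().round(2))
f=lambda p:np.r_[res(p[:3],H),res(np.r_[p[3:5],p[2]],C)]
r=least_squares(f,[.465,-.335,.08,.465,-.335]);print(r.x.round(4),r.fun.round(2))
E
python3 m3.py
```

```text
H ('top',) [ 0.4649 -0.3358  0.0709] 0.7
H ('scene',) [ 0.4683 -0.3334  0.0643] 1.17
H ('top', 'scene') [ 0.4659 -0.3354  0.0679] 1.79
C ('top',) [ 0.4653 -0.3379  0.1119] 0.97
C ('scene',) [ 0.4666 -0.3352  0.0442] 0.62
C ('top', 'scene') [ 0.4654 -0.3369  0.0796] 0.97
[ 0.4659 -0.3354  0.0697  0.4654 -0.3369] [-0.27 -0.86  0.01 -0.86  0.55  0.18 -0.8   0.26 -0.48 -0.74  0.12  0.4
  0.44 -1.82  0.41  0.72 -0.07  0.7  -0.73 -0.9  -0.78 -0.68 -0.24  0.08
 -0.93 -0.18  0.17 -0.58  0.16 -0.72]
```

```bash
cat > go.py <<'E'
from h import *
from scipy.spatial.transform import Rotation as Rn
import sys
def go(goal,ang):
    """goal TCP xyz, jaw angle (world yaw of tool x, mod pi). prints shift in tool frame now & turn about y"""
    o=ctrl.get_obs(); q=o['eef_rot']; R=Rn.from_quat([q[1],q[2],q[3],q[0]]).as_matrix()
    d=np.array(goal)-o['eef_pos']; yaw=np.arctan2(R[1,0],R[0,0])
    best=[]
    for k in(0,1,-1):
        t=ang+k*np.pi-yaw; t=(t+np.pi)%(2*np.pi)-np.pi; best.append(t)
    print('t',round(o['time_s'],2),'pos',o['eef_pos'].round(4),'yaw',round(yaw,4),'toolY',R[:,1].round(4),'toolX z',R[2,0].round(4),'open',round(o['opening'],3),'F',o['wrist_force'].round(2),'q6',o['q'][5].round(2),'q',o['q'].round(2))
    print('world d(mm)',(d*1000).round(1),' tool shares x,y,z:',(R.T@d/.05).round(3))
    for t in sorted(set(np.round(best,4)),key=abs):
        # turn about +z world by t = about tool y(down) by -t
        w=R.T@np.array([0,0,t]); Rn2=Rn.from_euler('z',t).as_matrix()@R
        print(' turn yaw',t,'shares',(w/.12).round(2),' shift shares after turn',(Rn2.T@d/.05).round(3))
if __name__=='__main__':
    a=[float(x) for x in sys.argv[1:]]; go(a[:3],a[3])
E
python3 go.py 0.489 0.309 0.2 1.2298
```

```text
t 0.8 pos [0.2459 0.5198 0.2423] yaw 1.129 toolY [ 0.e+00  1.e-04 -1.e+00] toolX z 0.0001 open 0.993 F [-0.07  0.47 -0.06] q6 -0.21 q [ 0.92  0.18  1.61  0.    1.35 -0.21]
world d(mm) [ 243.1 -210.8  -42.3]  tool shares x,y,z: [-1.732  0.847 -6.199]
 turn yaw 0.1008 shares [ 0.   -0.84  0.  ]  shift shares after turn [-2.347  0.847 -5.993]
 turn yaw -3.0408 shares [-0.   25.34 -0.  ]  shift shares after turn [2.347 0.847 5.993]
```

apply_moves(plan="0 0 0 0 -0.84 0 1; -0.3 0 -0.7 0 0 0 1; -0.3 0 -0.8 0 0 0 1; -0.3 0 -0.8 0 0 0 1; -0.3 0.2 -0.8 0 0 0 1")

```text
time_s: 1.3
eef_pos: [0.3736, 0.411, 0.2338]
eef_rot: [0.577, -0.577, -0.409, 0.407]
wrist_force: [0.1, 0.1, -0.6]
opening: 0.999
```

apply_moves(plan="-0.3 0.2 -0.8 0 0 0 1; -0.3 0.2 -0.8 0 0 0 1; -0.3 0.2 -0.8 0 0 0 1; -0.2 0 -0.5 0 0 0 1; 0 0 0 0 0 0 1")

```text
time_s: 1.8
eef_pos: [0.4927, 0.3084, 0.2019]
eef_rot: [-0.578, 0.579, 0.407, -0.407]
wrist_force: [-0.0, 1.2, 0.1]
opening: 1.005
```

```bash
python3 go.py 0.489 0.309 0.102 1.2298
```

```text
t 1.8 pos [0.4927 0.3084 0.2019] yaw 1.2254 toolY [ 4.e-04 -8.e-04 -1.e+00] toolX z -0.0007 open 1.005 F [-0.02  1.22  0.1 ] q6 -0.87 q [ 0.36  0.23  1.63 -0.    1.28 -0.87]
world d(mm) [ -3.7   0.6 -99.9]  tool shares x,y,z: [-0.012  1.998  0.074]
 turn yaw 0.0044 shares [-0.   -0.04 -0.  ]  shift shares after turn [-0.012  1.998  0.074]
 turn yaw -3.1372 shares [2.000e-02 2.614e+01 2.000e-02]  shift shares after turn [ 0.014  1.998 -0.072]
```

apply_moves(plan="0 0.4 0.07 0 0 0 1; 0 0.5 0 0 0 0 1; 0 0.5 0 0 0 0 1; 0 0.4 0 0 0 0 1; 0 0.2 0 0 0 0 1")

```text
time_s: 2.3
eef_pos: [0.4851, 0.3125, 0.1004]
eef_rot: [0.578, -0.577, -0.407, 0.409]
wrist_force: [-0.4, -0.0, -0.8]
opening: 1.002
```

```bash
python3 go.py 0.489 0.309 0.102 1.2298; python3 - <<'E'
from h import *
im=ctrl.camera('scene'); crop(im,290,120,450,280,4,'pics/a1.png')
E
```

```text
t 2.3 pos [0.4851 0.3125 0.1004] yaw 1.2305 toolY [-2.8e-03 -8.0e-04 -1.0e+00] toolX z -0.0017 open 1.002 F [-0.36 -0.03 -0.75] q6 -0.86 q [ 0.37  0.35  1.71  0.    1.09 -0.86]
world d(mm) [ 3.9 -3.5  1.6]  tool shares x,y,z: [-0.04  -0.031 -0.097]
 turn yaw -0.0007 shares [ 0.    0.01 -0.  ]  shift shares after turn [-0.04  -0.031 -0.097]
 turn yaw 3.1409 shares [ -0.04 -26.17   0.06]  shift shares after turn [ 0.04  -0.031  0.097]
```

View pics/a1.png

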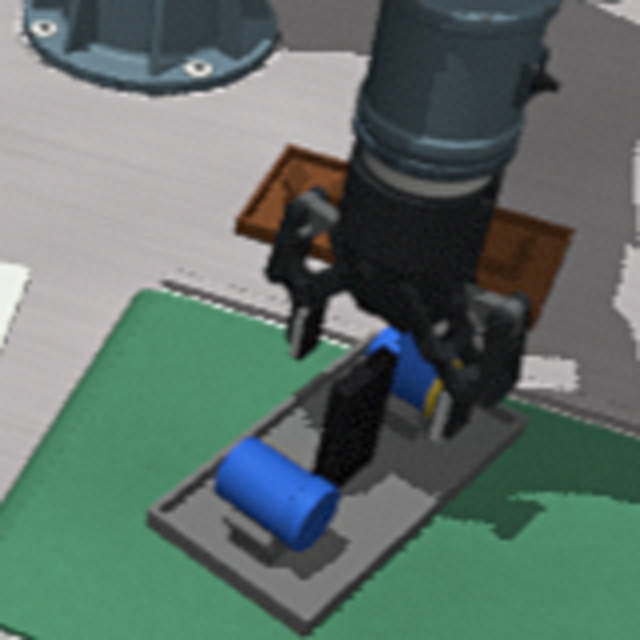

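```bash
python3 - <<'E'
from h import *
o=ctrl.get_obs(); print(o['eef_pos'])
c,s=np.cos(-.341),np.sin(-.341)
for nm,X in (('h',(.489,.309,.128)),('e1',(.489+.025*c,.309+.025*s,.128)),('e2',(.489-.025*c,.309-.025*s,.128)),('tcp',o['eef_pos'])):
    print(nm,((proj('scene',X)-[290,120])*4).round(1))
E
```

```text
[0.48476108 0.31220497 0.09957001]
h [365.9 364.2]
e1 [339.1 385.7]
e2 [391.8 343.3]
tcp [364.6 398.4]
```

apply_moves(plan="-0.04 -0.04 -0.1 0 0 0 1; 0 0 0 0 0 0 0.5; 0 0 0 0 0 0 0; 0 0 0 0 0 0 0; 0 0 0 0 0 0 0")

```text
time_s: 2.85
eef_pos: [0.4911, 0.3088, 0.1049]
eef_rot: [-0.578, 0.578, 0.408, -0.408]
wrist_force: [-1.1, -0.1, 0.4]
opening: 0.335
```

apply_moves(plan="0 0 0 0 0 0 0; 0 0 0 0 0 0 0; 0 0 0 0 0 0 0; 0 0 0 0 0 0 0; 0 0 0 0 0 0 0")

```text
time_s: 3.35
eef_pos: [0.4911, 0.309, 0.1046]
eef_rot: [0.578, -0.578, -0.408, 0.408]
wrist_force: [0.4, 3.8, 2.7]
opening: 0.153
```

```bash
python3 go.py 0.489 0.309 0.102 1.2298
```

```text
t 3.35 pos [0.4911 0.309  0.1046] yaw 1.2299 toolY [ 7.e-04  6.e-04 -1.e+00] toolX z 0.0008 open 0.153 F [0.44 3.8  2.65] q6 -0.87 q [ 0.36  0.35  1.7   0.    1.09 -0.87]
world d(mm) [-2.1 -0.  -2.6]  tool shares x,y,z: [-0.015  0.052  0.04 ]
 turn yaw -0.0001 shares [-0.  0.  0.]  shift shares after turn [-0.015  0.052  0.04 ]
 turn yaw 3.1415 shares [ 2.000e-02 -2.618e+01 -1.000e-02]  shift shares after turn [ 0.015  0.053 -0.04 ]
```

apply_moves(plan="0 0 0 0 0 0 0; 0 -0.1 0 0 0 0 0; 0 -0.2 0 0 0 0 0; 0 -0.3 0 0 0 0 0; 0 -0.3 0 0 0 0 0")

```text
time_s: 3.85
eef_pos: [0.4904, 0.3084, 0.1501]
eef_rot: [0.578, -0.578, -0.407, 0.408]
wrist_force: [0.9, -0.0, -6.3]
opening: 0.154
```

apply_moves(plan="0 -0.3 0 0 0 0 0; 0 -0.2 0 0 0 0 0; 0 -0.1 0 0 0 0 0; 0 0 0 0 0 0 0; 0 0 0 0 0 0 0")

```text
time_s: 4.35
eef_pos: [0.4905, 0.3086, 0.1788]
eef_rot: [0.578, -0.578, -0.408, 0.408]
wrist_force: [-0.4, -0.3, -5.8]
opening: 0.16
```

```bash
python3 go.py 0.4965 -0.001 0.17 1.7708; python3 - <<'E'
from h import *
im=ctrl.camera('scene'); crop(im,290,120,450,280,4,'pics/a2.png')
E
```

```text
t 4.35 pos [0.4905 0.3086 0.1788] yaw 1.2297 toolY [-8.e-04 -3.e-04 -1.e+00] toolX z -0.0006 open 0.16 F [-0.4  -0.34 -5.83] q6 -0.87 q [ 0.36  0.25  1.65  0.    1.23 -0.87]
world d(mm) [   6.  -309.6   -8.8]  tool shares x,y,z: [-5.794  0.178 -2.184]
 turn yaw 0.5411 shares [-0.   -4.51  0.  ]  shift shares after turn [-6.091  0.181  1.112]
 turn yaw -2.6005 shares [ 1.000e-02  2.167e+01 -2.000e-02]  shift shares after turn [ 6.092  0.172 -1.112]
```

View pics/a2.png

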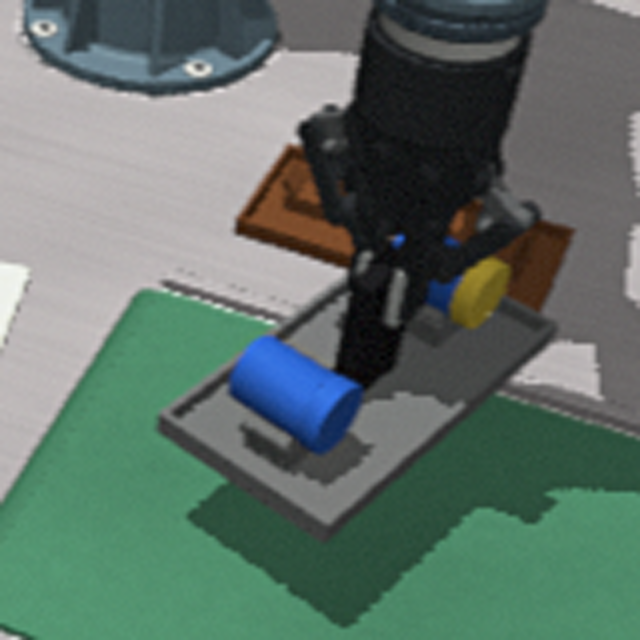

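apply_moves(plan="0 0 0 0 -0.3 0 0; 0 0 0 0 -0.6 0 0; 0 0 0 0 -0.7 0 0; 0 0 0 0 -0.7 0 0; 0 0 0 0 -0.7 0 0")

```text
time_s: 4.9
eef_pos: [0.4903, 0.3085, 0.1782]
eef_rot: [0.495, -0.494, -0.505, 0.506]
wrist_force: [0.9, -0.4, -6.0]
opening: 0.152
```

apply_moves(plan="0 0 0 0 -0.7 0 0; 0 0 0 0 -0.5 0 0; -0.1 0 0 0 -0.3 0 0; -0.2 0 0.05 0 0 0 0; -0.4 0 0.1 0 0 0 0")

```text
time_s: 5.4
eef_pos: [0.4898, 0.2729, 0.1786]
eef_rot: [0.448, -0.448, -0.547, 0.547]
wrist_force: [-0.3, -0.1, -5.6]
opening: 0.154
```

```bash
python3 go.py 0.4965 -0.001 0.17 1.7708
```

```text
t 5.4 pos [0.4898 0.2729 0.1786] yaw 1.7701 toolY [-0.001 -0.    -1.   ] toolX z 0.0002 open 0.154 F [-0.26 -0.12 -5.63] q6 -1.47 q [ 0.3   0.21  1.7   0.    1.23 -1.47]
world d(mm) [   6.7 -273.9   -8.6]  tool shares x,y,z: [-5.395  0.171  0.952]
 turn yaw 0.0007 shares [ 0.   -0.01  0.  ]  shift shares after turn [-5.395  0.171  0.956]
 turn yaw -3.1409 shares [-0.   26.17 -0.03]  shift shares after turn [ 5.395  0.171 -0.956]
```

apply_moves(plan="-0.5 0 0.1 0 0 0 0; -0.6 0 0.1 0 0 0 0; -0.6 0 0.1 0 0 0 0; -0.6 0 0.1 0 0 0 0; -0.6 0 0.1 0 0 0 0")

```text
time_s: 5.9
eef_pos: [0.4938, 0.1242, 0.1788]
eef_rot: [0.448, -0.448, -0.547, 0.547]
wrist_force: [0.8, 0.6, -5.3]
opening: 0.157
```

apply_moves(plan="-0.6 0 0.1 0 0 0 0; -0.6 0 0.1 0 0 0 0; -0.6 0 0.1 0 0 0 0; -0.4 0 0.1 0 0 0 0; -0.2 0 0 0 0 0 0")

```text
time_s: 6.4
eef_pos: [0.4979, 0.0022, 0.1789]
eef_rot: [0.449, -0.449, -0.546, 0.547]
wrist_force: [-0.6, -0.2, -4.1]
opening: 0.157
```

```bash
python3 go.py 0.4965 -0.001 0.068 1.7708
```

```text
t 6.4 pos [0.4979 0.0022 0.1789] yaw 1.7666 toolY [-1.e-03 -3.e-04 -1.e+00] toolX z -0.0001 open 0.157 F [-0.61 -0.21 -4.14] q6 -2.0 q [-0.23  0.08  1.86 -0.    1.21 -2.  ]
world d(mm) [  -1.4   -3.2 -110.9]  tool shares x,y,z: [-0.057  2.218  0.037]
 turn yaw 0.0042 shares [-0.   -0.03  0.  ]  shift shares after turn [-0.057  2.218  0.037]
 turn yaw -3.1374 shares [ 0.   26.14 -0.03]  shift shares after turn [ 0.057  2.218 -0.041]
```

apply_moves(plan="0 0.2 0 0 0 0 0; 0 0.4 0 0 0 0 0; 0 0.4 0 0 0 0 0; 0 0.4 0 0 0 0 0; 0 0.3 0 0 0 0 0")

```text
time_s: 6.9
eef_pos: [0.4973, 0.0057, 0.0921]
eef_rot: [0.449, -0.447, -0.547, 0.548]
wrist_force: [-0.6, -0.0, -5.4]
opening: 0.154
```

apply_moves(plan="0 0.2 0 0 0 0 0; 0 0.1 0 0 0 0 0; 0 0.1 0 0 0 0 0; 0 0.06 0 0 0 0 0; 0 0.04 0 0 0 0 0")

```text
time_s: 7.4
eef_pos: [0.4989, 0.0042, 0.0695]
eef_rot: [-0.448, 0.448, 0.547, -0.547]
wrist_force: [0.5, -0.3, -5.1]
opening: 0.155
```

```bash
python3 go.py 0.4965 -0.001 0.0676 1.7708;python3 - <<'E'
from h import *
im=ctrl.camera('scene'); crop(im,190,120,330,270,4,'pics/a3.png')
E
```

```text
t 7.4 pos [0.4989 0.0042 0.0695] yaw 1.7698 toolY [ 8.e-04 -1.e-04 -1.e+00] toolX z -0.0003 open 0.155 F [ 0.47 -0.31 -5.13] q6 -2.0 q [-0.23  0.25  1.92  0.    0.97 -2.  ]
world d(mm) [-2.4 -5.2 -1.9]  tool shares x,y,z: [-0.093  0.038  0.068]
 turn yaw 0.001 shares [-0.   -0.01 -0.  ]  shift shares after turn [-0.093  0.038  0.068]
 turn yaw -3.1406 shares [1.000e-02 2.617e+01 2.000e-02]  shift shares after turn [ 0.093  0.038 -0.068]
```

View pics/a3.png

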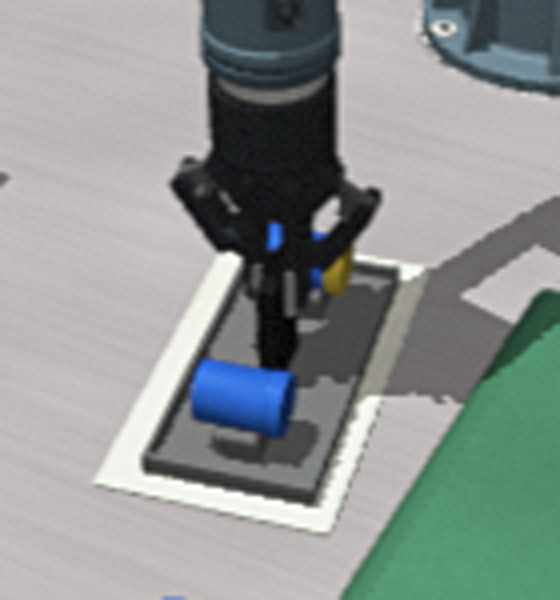

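apply_moves(plan="-0.09 0 0.07 0 0 0 0; 0 0 0 0 0 0 0; 0 0.03 0 0 0 0 0; 0 0.02 0 0 0 0 0; 0 0 0 0 0 0 0")

```text
time_s: 7.95
eef_pos: [0.4962, -0.0011, 0.0676]
eef_rot: [0.448, -0.448, -0.547, 0.547]
wrist_force: [-3.9, -1.3, 4.5]
opening: 0.151
```

```bash
python3 go.py 0.4965 -0.001 0.0676 1.7708
```

```text
t 7.95 pos [ 0.4962 -0.0011  0.0676] yaw 1.7699 toolY [ 3.e-04 -4.e-04 -1.e+00] toolX z -0.0005 open 0.151 F [-3.87 -1.26  4.55] q6 -2.01 q [-0.24  0.25  1.93 -0.    0.97 -2.01]
world d(mm) [0.3 0.1 0. ]  tool shares x,y,z: [ 0.001 -0.    -0.005]
 turn yaw 0.0009 shares [-0.   -0.01 -0.  ]  shift shares after turn [ 0.001 -0.    -0.005]
 turn yaw -3.1406 shares [1.000e-02 2.617e+01 1.000e-02]  shift shares after turn [-0.001 -0.     0.005]
```

Touched down. Release, then rise.

apply_moves(plan="0 0 0 0 0 0 0.3; 0 0 0 0 0 0 0.6; 0 0 0 0 0 0 1; 0 0 0 0 0 0 1; 0 0 0 0 0 0 1")

```text
time_s: 8.45
eef_pos: [0.4961, -0.0009, 0.0668]
eef_rot: [-0.448, 0.448, 0.547, -0.547]
wrist_force: [0.0, -0.3, -1.1]
opening: 0.957
```

apply_moves(plan="0 0 0 0 0 0 1; 0 0 0 0 0 0 1; 0 -0.3 0 0 0 0 1; 0 -0.6 0 0 0 0 1; 0 -0.6 0 0 0 0 1")

```text
time_s: 8.95
eef_pos: [0.4953, -0.0007, 0.1421]
eef_rot: [0.448, -0.447, -0.547, 0.547]
wrist_force: [0.6, -0.3, 0.4]
opening: 0.997
```

apply_moves(plan="0 -0.6 0 0 0 0 1; 0 0 0.8 0 0 0 1; 0 0 0.8 0 0 0 1; 0 0 0.8 0 0 0 1; 0 0 0.6 0 0 0 1")

```text
time_s: 9.45
eef_pos: [0.3469, -0.0303, 0.1713]
eef_rot: [0.448, -0.448, -0.547, 0.547]
wrist_force: [-0.5, -0.3, 0.6]
opening: 0.997
```

```bash
python3 go.py 0.4965 -0.001 0.17 1.7708;python3 - <<'E'
from h import *
for n in('scene','top'):
    im=ctrl.camera(n); cv2.imwrite(f'pics/{n}1.png',im[:,:,::-1])
    print([(np.round(d['point'],3).tolist(),round(d['score'],2)) for d in ctrl.recognise(n,'yellow_centre')])
s=cv2.imread('pics/scene1.png');t=cv2.imread('pics/top1.png')
a=cv2.resize(s[160:260,200:300],(400,400),interpolation=cv2.INTER_CUBIC);b=cv2.resize(t[150:250,250:350],(400,400),interpolation=cv2.INTER_CUBIC)
cv2.imwrite('pics/a4.png',np.hstack([a,b]))
E
```

```text
t 9.45 pos [ 0.3469 -0.0303  0.1713] yaw 1.7702 toolY [-8.e-04  1.e-04 -1.e+00] toolX z 0.0003 open 0.997 F [-0.48 -0.29  0.58] q6 -2.2 q [-0.43 -0.3   2.21 -0.    1.23 -2.2 ]
world d(mm) [149.6  29.3  -1.3]  tool shares x,y,z: [-0.017  0.024 -3.05 ]
 turn yaw 0.0006 shares [ 0. -0.  0.]  shift shares after turn [-0.019  0.024 -3.05 ]
 turn yaw -3.141 shares [-1.000e-02  2.617e+01 -2.000e-02]  shift shares after turn [0.019 0.028 3.05 ]
[([0.442, -0.003, 0.059], 0.49)]
[]
```

View pics/a4.png

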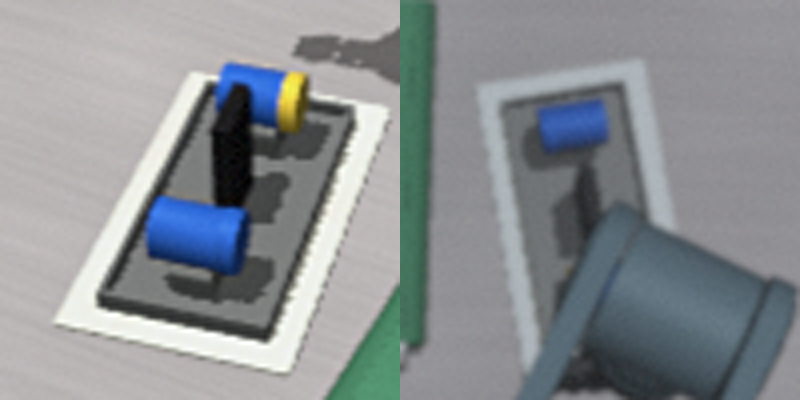

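```bash
python3 - <<'E'
from fit import *
im=cv2.imread('pics/scene1.png'); g=im.astype(int)
m=((g[...,0]-g[...,2]>50)|((g[...,2]-g[...,0])>60)).astype(np.uint8)
m=window(m,250,172,280,195).astype(float)
# fin mask render to exclude
P=[cyl(0,.043)]
from scipy.optimize import minimize
c,s=np.cos(.2),np.sin(.2)
for yaw in(.2,):
    f=lambda p:sum([np.abs((render('scene',P,[p[0],p[1],yaw],0,m.shape)-m)[172:195,260:280]).sum()])
    r=minimize(f,[.427,-.015],method='Nelder-Mead',options=dict(initial_simplex=[[.427,-.015],[.435,-.015],[.427,-.008]])); print(r.x,r.fun)
o=cv2.resize(im[165:255,205:305],None,fx=7,fy=7,interpolation=cv2.INTER_CUBIC)
tr=[.494,-.0015,.2]
def dr(h,col): cv2.polylines(o,[np.round((h-[205,165]+.5)*7-.5).astype(int).reshape(-1,1,2)],True,col,1)
for Q in [box(-.11,.11,-.055,.055,0,.014),box(-.025,.025,-.007,.007,0.014,.088),cyl(.07,.04),cyl(-.07,.04)]:
    dr(cv2.convexHull(projs('scene',place(Q,tr,.003)).astype(np.float32)).reshape(-1,2),(0,0,255))
cv2.imwrite('pics/a5.png',o)
E
```

```text
[ 0.4289082  -0.02100793] 62.14509803921568
```

View pics/a5.png

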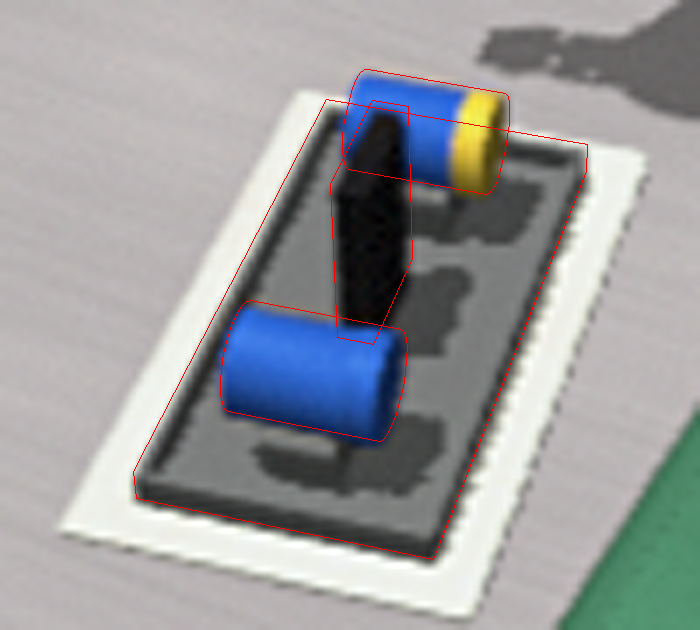

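```bash
python3 go.py 0.4254 -0.0154 0.036 1.7708
```

```text
t 9.65 pos [ 0.3492 -0.0308  0.1722] yaw 1.7686 toolY [ 1.9e-03 -7.0e-04 -1.0e+00] toolX z -0.0011 open 0.998 F [ 0.75 -0.4  -0.02] q6 -2.2 q [-0.43 -0.29  2.21  0.    1.23 -2.2 ]
world d(mm) [  76.2   15.4 -136.2]  tool shares x,y,z: [ 0.006  2.727 -1.549]
 turn yaw 0.0022 shares [-0.   -0.02 -0.  ]  shift shares after turn [ 0.003  2.727 -1.549]
 turn yaw -3.1394 shares [ 0.03 26.16  0.05]  shift shares after turn [0.003 2.722 1.559]
```

apply_moves(plan="0 0 -0.5 0 0 0 1; 0 0 -0.6 0 0 0 1; 0 0.2 -0.45 0 0 0 1; 0 0.4 0 0 0 0 1; 0 0.5 0 0 0 0 1")

```text
time_s: 10.15
eef_pos: [0.4275, -0.0151, 0.1167]
eef_rot: [-0.447, 0.448, 0.548, -0.547]
wrist_force: [0.5, 0.3, 0.2]
opening: 0.997
```

```bash
python3 go.py 0.4254 -0.0154 0.036 1.7708
```

```text
t 10.15 pos [ 0.4275 -0.0151  0.1167] yaw 1.7712 toolY [ 2.5e-03 -6.0e-04 -1.0e+00] toolX z -0.0011 open 0.997 F [0.55 0.3  0.16] q6 -2.09 q [-0.31  0.01  2.07  0.    1.06 -2.09]
world d(mm) [ -2.1  -0.3 -80.7]  tool shares x,y,z: [0.004 1.614 0.047]
 turn yaw -0.0004 shares [0. 0. 0.]  shift shares after turn [0.004 1.614 0.047]
 turn yaw 3.1412 shares [ -0.03 -26.18  -0.06]  shift shares after turn [-1.000e-03  1.614e+00 -4.000e-02]
```

apply_moves(plan="0 0.4 0.04 0 0 0 1; 0 0.4 0 0 0 0 1; 0 0.4 0 0 0 0 1; 0 0.2 0 0 0 0 1; 0 0.1 0 0 0 0 1")

```text
time_s: 10.65
eef_pos: [0.423, -0.0153, 0.0407]
eef_rot: [0.448, -0.447, -0.547, 0.548]
wrist_force: [1.0, -0.8, -0.1]
opening: 0.997
```

apply_moves(plan="0 0 0 0 0 0 1; 0 0 0 0 0 0 1; 0 0 0 0 0 0 0.8; 0 0 0 0 0 0 0.75; 0 0 0 0 0 0 0.75")

```text
time_s: 11.15
eef_pos: [0.4233, -0.0157, 0.0423]
eef_rot: [-0.448, 0.448, 0.547, -0.547]
wrist_force: [0.1, 0.0, -0.1]
opening: 0.75
```

```bash
python3 go.py 0.4254 -0.0154 0.036 1.7708;python3 - <<'E'
from h import *
im=ctrl.camera('scene'); crop(im,200,130,300,230,6,'pics/a6.png')
E
```

```text
t 11.15 pos [ 0.4233 -0.0157  0.0423] yaw 1.7697 toolY [ 1.e-03 -3.e-04 -1.e+00] toolX z -0.0005 open 0.75 F [ 0.11  0.01 -0.05] q6 -2.09 q [-0.32  0.15  2.11  0.    0.87 -2.09]
world d(mm) [ 2.1  0.3 -6.3]  tool shares x,y,z: [-0.002  0.126 -0.042]
 turn yaw 0.0011 shares [-0.   -0.01 -0.  ]  shift shares after turn [-0.002  0.126 -0.042]
 turn yaw -3.1405 shares [1.000e-02 2.617e+01 2.000e-02]  shift shares after turn [0.002 0.126 0.042]
```

View pics/a6.png

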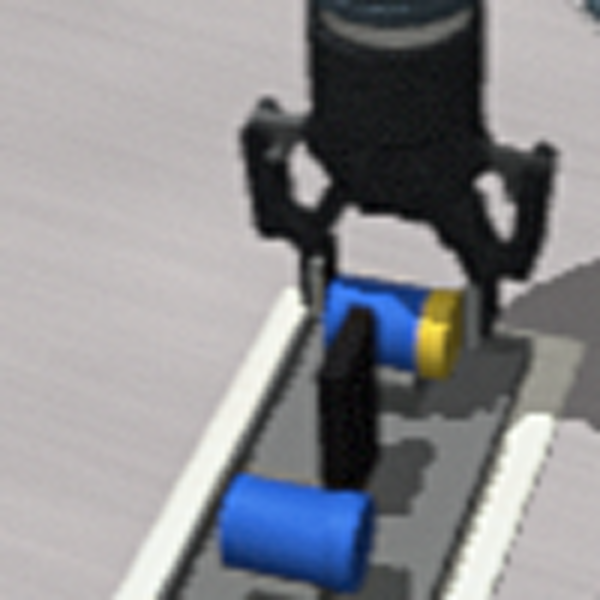

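apply_moves(plan="0 0.1 -0.04 0 0 0 0.75; 0 0.085 0 0 0 0 0.75; 0 0 0 0 0 0 0.5; 0 0 0 0 0 0 0; 0 0 0 0 0 0 0")

```text
time_s: 11.7
eef_pos: [0.4246, -0.0151, 0.0323]
eef_rot: [0.448, -0.448, -0.547, 0.547]
wrist_force: [-0.2, -0.5, -1.5]
opening: 0.646
```

apply_moves(plan="0 0 0 0 0 0 0; 0 0 0 0 0 0 0; 0 0 0 0 0 0 0; 0 0 0 0 0 0 0; 0 0 0 0 0 0 0")

```text
time_s: 12.2
eef_pos: [0.425, -0.0152, 0.0326]
eef_rot: [-0.448, 0.448, 0.547, -0.547]
wrist_force: [-0.2, -0.3, -2.3]
opening: 0.644
```

```bash
python3 go.py 0.4254 -0.0154 0.033 1.7708
```

```text
t 12.2 pos [ 0.425  -0.0152  0.0326] yaw 1.7697 toolY [ 1.e-04 -1.e-04 -1.e+00] toolX z -0.0001 open 0.644 F [-0.17 -0.28 -2.25] q6 -2.09 q [-0.32  0.18  2.11 -0.    0.85 -2.09]
world d(mm) [ 0.4 -0.2  0.4]  tool shares x,y,z: [-0.005 -0.008 -0.008]
 turn yaw 0.0011 shares [-0.   -0.01 -0.  ]  shift shares after turn [-0.005 -0.008 -0.008]
 turn yaw -3.1405 shares [ 0.   26.17  0.  ]  shift shares after turn [ 0.005 -0.008  0.008]
```

apply_moves(plan="0 -0.1 0 0 0 0 0; 0 -0.3 0 0 0 0 0; 0 -0.5 0 0 0 0 0; 0 -0.6 0 0 0 0 0; 0 -0.6 0 0 0 0 0")

```text
time_s: 12.7
eef_pos: [0.4245, -0.0151, 0.1387]
eef_rot: [0.448, -0.448, -0.547, 0.547]
wrist_force: [1.1, -0.5, -1.0]
opening: 0.65
```

apply_moves(plan="0 -0.5 0 0 0 0 0; 0 -0.3 0 0 0 0 0; -0.3 0 0 0 0.54 0 0; -0.5 0 0 0 0.54 0 0; -0.8 0 0 0 0 0 0")

```text
time_s: 13.2
eef_pos: [0.4341, -0.0941, 0.1781]
eef_rot: [-0.482, 0.482, 0.518, -0.517]
wrist_force: [1.1, -0.3, -1.3]
opening: 0.641
```

```bash
python3 go.py 0.4656 -0.336 0.17 1.6408
```

```text
t 13.2 pos [ 0.4341 -0.0941  0.1781] yaw 1.6412 toolY [ 9.e-04  2.e-04 -1.e+00] toolX z 0.0002 open 0.641 F [ 1.07 -0.26 -1.3 ] q6 -2.12 q [-0.48 -0.05  1.99  0.    1.2  -2.12]
world d(mm) [  31.5 -241.9   -8.1]  tool shares x,y,z: [-4.87   0.162 -0.289]
 turn yaw -0.0004 shares [-0.  0.  0.]  shift shares after turn [-4.87   0.162 -0.291]
 turn yaw 3.1412 shares [ 0.000e+00 -2.618e+01 -2.000e-02]  shift shares after turn [4.87  0.163 0.291]
```

apply_moves(plan="-0.8 0 -0.05 0 0 0 0; -0.8 0 -0.05 0 0 0 0; -0.8 0 -0.05 0 0 0 0; -0.8 0 -0.05 0 0 0 0; -0.7 0 -0.05 0 0 0 0")

```text
time_s: 13.7
eef_pos: [0.4599, -0.2903, 0.1779]
eef_rot: [0.482, -0.483, -0.517, 0.517]
wrist_force: [-0.4, 0.1, -1.1]
opening: 0.649
```

apply_moves(plan="-0.5 0 -0.05 0 0 0 0; -0.3 0 0 0 0 0 0; -0.1 0 0 0 0 0 0; 0 0 0 0 0 0 0; 0 0 0 0 0 0 0")

```text
time_s: 14.2
eef_pos: [0.4655, -0.3317, 0.1774]
eef_rot: [-0.482, 0.482, 0.517, -0.517]
wrist_force: [0.3, 0.2, -1.2]
opening: 0.646
```

```bash
python3 go.py 0.4656 -0.336 0.100 1.6408
```

```text
t 14.2 pos [ 0.4655 -0.3317  0.1774] yaw 1.641 toolY [-5.e-04  9.e-04 -1.e+00] toolX z 0.0009 open 0.646 F [ 0.29  0.16 -1.19] q6 -2.47 q [-0.83  0.24  1.67  0.    1.23 -2.47]
world d(mm) [  0.1  -4.3 -77.4]  tool shares x,y,z: [-0.088  1.548  0.003]
 turn yaw -0.0002 shares [-0.  0. -0.]  shift shares after turn [-0.088  1.548  0.003]
 turn yaw 3.1414 shares [ 2.000e-02 -2.618e+01  1.000e-02]  shift shares after turn [ 0.085  1.549 -0.004]
```

apply_moves(plan="-0.08 0.2 0 0 0 0 0; 0 0.4 0 0 0 0 0; 0 0.5 0 0 0 0 0; 0 0.4 0 0 0 0 0; 0 0.1 0 0 0 0 0")

```text
time_s: 14.7
eef_pos: [0.4644, -0.3347, 0.0943]
eef_rot: [-0.484, 0.48, 0.517, -0.517]
wrist_force: [-0.2, 1.1, -1.3]
opening: 0.649
```

```bash
python3 go.py 0.4656 -0.336 0.0756 1.6408;python3 - <<'E'
from h import *
s=ctrl.camera('scene');t=ctrl.camera('top'); cv2.imwrite('pics/scene2.png',s[:,:,::-1])
a=cv2.resize(s[110:200,120:210],(500,500),interpolation=cv2.INTER_CUBIC);b=cv2.resize(t[170:240,360:430],(300,300),interpolation=cv2.INTER_CUBIC)
c=np.zeros((500,800,3),np.uint8);c[:,:500]=a;c[:300,500:]=b
cv2.imwrite('pics/a7.png',c[:,:,::-1])
E
```

```text
t 14.7 pos [ 0.4644 -0.3347  0.0943] yaw 1.641 toolY [-0.0037  0.0041 -1.    ] toolX z 0.0043 open 0.649 F [-0.17  1.12 -1.32] q6 -2.47 q [-0.83  0.35  1.72  0.    1.07 -2.47]
world d(mm) [  1.2  -1.3 -18.7]  tool shares x,y,z: [-0.03   0.375 -0.023]
 turn yaw -0.0002 shares [-0.  0. -0.]  shift shares after turn [-0.03   0.375 -0.023]
 turn yaw 3.1414 shares [  0.11 -26.18   0.09]  shift shares after turn [0.027 0.375 0.02 ]
```

View pics/a7.png

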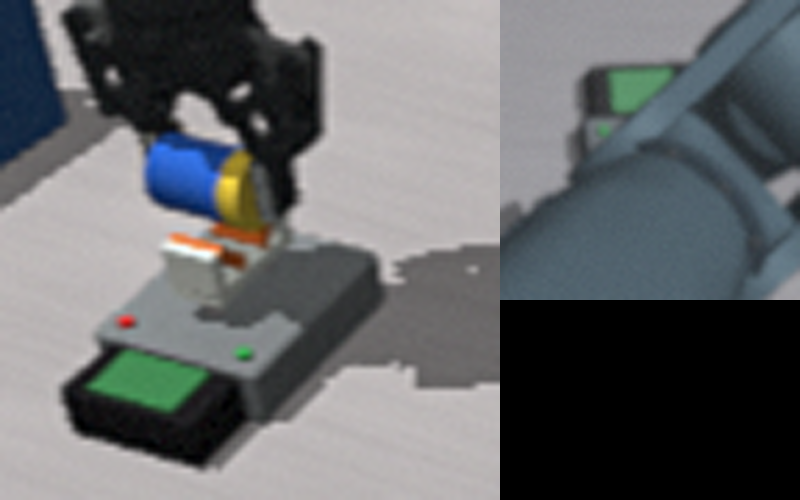

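```bash
cat > ov.py <<'E'
from fit import *
import sys
def ov(pic,out,tub,dz=0.,b=(130,115,200,185),seat=(.4654,-.3365,.07)):
    im=cv2.imread(pic); k=8
    o=cv2.resize(im[b[1]:b[3],b[0]:b[2]],None,fx=k,fy=k,interpolation=cv2.INTER_CUBIC)
    def dr(X,p,col,z0=0,hull=True):
        h=projs('scene',place(X,p,z0)).astype(np.float32)
        if hull: h=cv2.convexHull(h).reshape(-1,2)
        cv2.polylines(o,[np.round((h-[b[0],b[1]]+.5)*k-.5).astype(int).reshape(-1,1,2)],True,col,1)
    dr(cyl(0,tub[2]),(tub[0],tub[1],.07),(0,255,0))
    for s in(1,-1): dr(np.array([[.023*s,.015,.081],[.023*s,-.015,.081],[.006*s,-.015,.064],[.006*s,.015,.064]]),seat,(255,0,255),-dz,False)
    cv2.imwrite(out,o)
if __name__=='__main__':
    a=sys.argv; ov(a[1],a[2],[float(x) for x in a[3:6]],float(a[6]) if len(a)>6 else 0)
E
python3 ov.py pics/scene2.png pics/a8.png 0.4644 -0.3347 0.1047
```

```text
(no output)
```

View pics/a8.png

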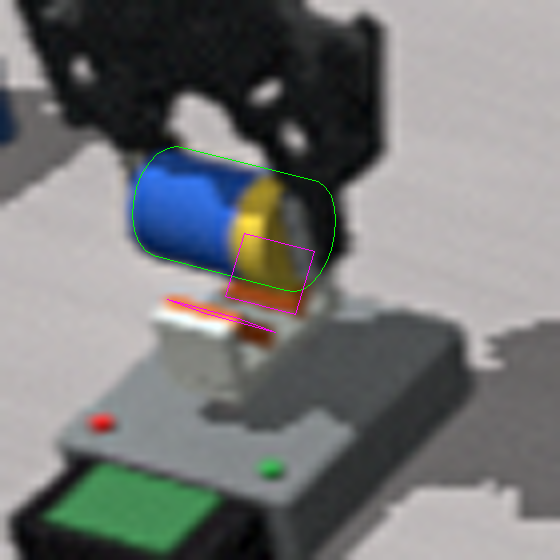

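apply_moves(plan="0 0 0 0 0 0 0; 0 0.1 -0.02 0 0 0 0; 0 0.1 0 0 0 0 0; 0 0.08 0 0 0 0 0; 0 0 0 0 0 0 0")

```text
time_s: 15.3
eef_pos: [0.4665, -0.3365, 0.0828]
eef_rot: [-0.483, 0.482, 0.517, -0.517]
wrist_force: [0.2, 0.4, -1.6]
opening: 0.645
```

```bash
python3 go.py 0.4656 -0.336 0.0756 1.6408
```

```text
t 15.3 pos [ 0.4665 -0.3365  0.0828] yaw 1.6402 toolY [-9.e-04  1.e-03 -1.e+00] toolX z 0.001 open 0.645 F [ 0.24  0.38 -1.57] q6 -2.47 q [-0.83  0.37  1.72  0.    1.05 -2.47]
world d(mm) [-0.9  0.5 -7.2]  tool shares x,y,z: [0.011 0.144 0.017]
 turn yaw 0.0006 shares [ 0. -0.  0.]  shift shares after turn [0.011 0.144 0.017]
 turn yaw -3.141 shares [-3.000e-02  2.617e+01 -2.000e-02]  shift shares after turn [-0.011  0.144 -0.017]
```

apply_moves(plan="0 0.04 0.02 0 0 0 0; 0 0.03 0 0 0 0 0; 0 0.03 0 0 0 0 0; 0 0 0 0 0 0 0; 0 0 0 0 0 0 0")

```text
time_s: 15.8
eef_pos: [0.4658, -0.3371, 0.0788]
eef_rot: [0.482, -0.482, -0.517, 0.517]
wrist_force: [-2.4, 1.2, 2.6]
opening: 0.651
```

apply_moves(plan="0 0.03 0 0 0 0 0; 0 0 0 0 0 0 0; 0 0.02 0 0 0 0 0; 0 0 0 0 0 0 0; 0 0 0 0 0 0 0")

```text
time_s: 16.3
eef_pos: [0.4658, -0.3371, 0.0762]
eef_rot: [0.482, -0.482, -0.517, 0.517]
wrist_force: [-3.7, 0.9, 5.8]
opening: 0.648
```

```bash
python3 go.py 0.4656 -0.336 0.0756 1.6408
```

```text
t 16.3 pos [ 0.4658 -0.3371  0.0762] yaw 1.6402 toolY [-1.e-04 -2.e-04 -1.e+00] toolX z -0.0002 open 0.648 F [-3.73  0.89  5.8 ] q6 -2.47 q [-0.83  0.38  1.72 -0.    1.04 -2.47]
world d(mm) [-0.2  1.1 -0.6]  tool shares x,y,z: [0.022 0.013 0.003]
 turn yaw 0.0006 shares [-0. -0.  0.]  shift shares after turn [0.022 0.013 0.003]
 turn yaw -3.141 shares [ 0.   26.17 -0.  ]  shift shares after turn [-0.022  0.013 -0.003]
```

apply_moves(plan="0 -0.1 0 0 0 0 0; 0 0 0.03 0 0 0 0; 0 0.05 0 0 0 0 0; 0 0 0 0 0 0 0; 0 0 0 0 0 0 0")

```text
time_s: 16.8
eef_pos: [0.4643, -0.3371, 0.0784]
eef_rot: [0.482, -0.482, -0.517, 0.517]
wrist_force: [-1.5, 0.4, 2.6]
opening: 0.649
```

```bash
python3 go.py 0.4656 -0.336 0.0756 1.6408
```

```text
t 16.8 pos [ 0.4643 -0.3371  0.0784] yaw 1.6402 toolY [-2.e-04  1.e-04 -1.e+00] toolX z 0.0001 open 0.649 F [-1.51  0.39  2.57] q6 -2.47 q [-0.83  0.38  1.73 -0.    1.04 -2.47]
world d(mm) [ 1.3  1.1 -2.8]  tool shares x,y,z: [ 0.019  0.057 -0.027]
 turn yaw 0.0006 shares [ 0. -0.  0.]  shift shares after turn [ 0.019  0.057 -0.027]
 turn yaw -3.141 shares [-0.000e+00  2.617e+01 -1.000e-02]  shift shares after turn [-0.019  0.057  0.027]
```

apply_moves(plan="0 0.03 0 0 0 0 0; 0 0 0 0 0 0 0; 0 0.02 0 0 0 0 0; 0 0 0 0 0 0 0; 0 0 0 0 0 0 0")

```text
time_s: 17.3
eef_pos: [0.4643, -0.3371, 0.0761]
eef_rot: [0.482, -0.482, -0.517, 0.517]
wrist_force: [-3.3, 0.0, 3.2]
opening: 0.651
```

```bash
python3 go.py 0.4656 -0.336 0.0756 1.6408; python3 - <<'E'
from h import *
s=ctrl.camera('scene'); cv2.imwrite('pics/scene3.png',s[:,:,::-1])
o=ctrl.get_obs();print(o['wrist_force'],o['eef_pos'])
E
python3 ov.py pics/scene3.png pics/a9.png 0.4643 -0.3371 0.081 0.005
```

```text
t 17.3 pos [ 0.4643 -0.3371  0.0761] yaw 1.6402 toolY [-1.e-04  0.e+00 -1.e+00] toolX z 0.0 open 0.651 F [-3.32  0.04  3.15] q6 -2.47 q [-0.83  0.38  1.73 -0.    1.04 -2.47]
world d(mm) [ 1.3  1.1 -0.5]  tool shares x,y,z: [ 0.02   0.011 -0.027]
 turn yaw 0.0006 shares [ 0. -0.  0.]  shift shares after turn [ 0.02   0.011 -0.027]
 turn yaw -3.141 shares [-0.   26.17 -0.  ]  shift shares after turn [-0.02   0.011  0.027]
[-3.69105111  0.84964448  3.89233899] [ 0.46431926 -0.33708507  0.07611334]
```

View pics/a9.png

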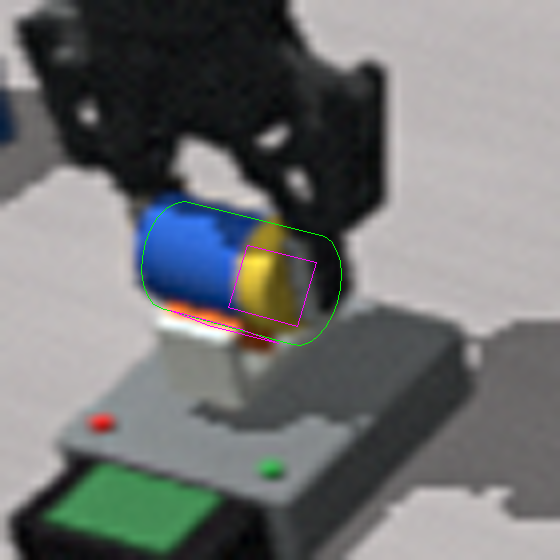

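apply_moves(plan="0 -0.1 0 0 0 0 0; 0 0 0.04 0 0 0 0; 0 0.05 0 0 0 0 0; 0 0.05 0 0 0 0 0; 0 0 0 0 0 0 0")

```text
time_s: 17.85
eef_pos: [0.4622, -0.337, 0.0757]
eef_rot: [0.483, -0.482, -0.517, 0.517]
wrist_force: [-1.3, 0.6, 2.5]
opening: 0.65
```

```bash
python3 go.py 0.4656 -0.336 0.0756 1.6408
```

```text
t 17.85 pos [ 0.4622 -0.337   0.0757] yaw 1.6402 toolY [-5.e-04  5.e-04 -1.e+00] toolX z 0.0005 open 0.65 F [-1.31  0.58  2.53] q6 -2.48 q [-0.84  0.38  1.73 -0.    1.03 -2.48]
world d(mm) [ 3.4  1.  -0.1]  tool shares x,y,z: [ 0.016  0.001 -0.07 ]
 turn yaw 0.0006 shares [ 0. -0.  0.]  shift shares after turn [ 0.016  0.001 -0.07 ]
 turn yaw -3.141 shares [-1.000e-02  2.617e+01 -1.000e-02]  shift shares after turn [-0.016  0.001  0.07 ]
```

apply_moves(plan="0 0.03 0 0 0 0 0; 0 0.02 0 0 0 0 0; 0 0.02 0 0 0 0 0; 0 0 0 0 0 0 0; 0 0 0 0 0 0 0")

```text
time_s: 18.35
eef_pos: [0.4622, -0.3371, 0.0727]
eef_rot: [0.483, -0.482, -0.517, 0.517]
wrist_force: [-3.2, 1.8, 5.4]
opening: 0.645
```

```bash
python3 go.py 0.4656 -0.336 0.0756 1.6408
```

```text
t 18.35 pos [ 0.4622 -0.3371  0.0727] yaw 1.6403 toolY [-4.e-04  3.e-04 -1.e+00] toolX z 0.0003 open 0.645 F [-3.23  1.83  5.4 ] q6 -2.48 q [-0.84  0.38  1.73 -0.    1.03 -2.48]
world d(mm) [3.4 1.1 2.9]  tool shares x,y,z: [ 0.017 -0.058 -0.069]
 turn yaw 0.0005 shares [ 0. -0.  0.]  shift shares after turn [ 0.017 -0.058 -0.069]
 turn yaw -3.1411 shares [-1.000e-02  2.618e+01 -1.000e-02]  shift shares after turn [-0.017 -0.058  0.069]
```

apply_moves(plan="0 -0.1 0 0 0 0 0; 0 0 0.04 0 0 0 0; 0 0.05 0 0 0 0 0; 0 0.05 0 0 0 0 0; 0 0 0 0 0 0 0")

```text
time_s: 18.85
eef_pos: [0.4603, -0.3375, 0.0724]
eef_rot: [0.482, -0.482, -0.517, 0.517]
wrist_force: [-2.0, 0.5, 3.7]
opening: 0.65
```

```bash
python3 go.py 0.4656 -0.336 0.0756 1.6408; python3 - <<'E'
from h import *
s=ctrl.camera('scene'); cv2.imwrite('pics/scene4.png',s[:,:,::-1])
o=ctrl.get_obs();print(o['wrist_force'],o['eef_pos'],o['torque'])
E
python3 ov.py pics/scene4.png pics/a10.png 0.4602 -0.3371 0.083 0.004
```

```text
t 18.85 pos [ 0.4603 -0.3375  0.0724] yaw 1.6401 toolY [-2.e-04 -1.e-04 -1.e+00] toolX z -0.0001 open 0.65 F [-1.96  0.52  3.71] q6 -2.48 q [-0.84  0.38  1.73 -0.    1.03 -2.48]
world d(mm) [5.3 1.5 3.2]  tool shares x,y,z: [ 0.023 -0.064 -0.108]
 turn yaw 0.0007 shares [-0.   -0.01  0.  ]  shift shares after turn [ 0.023 -0.064 -0.108]
 turn yaw -3.1409 shares [ 0.   26.17 -0.  ]  shift shares after turn [-0.023 -0.064  0.108]
[-2.0871174 -0.1117921  3.1255942] [ 0.46030925 -0.33748857  0.07253751] [ 0.01727015  0.30768095 -0.060479  ]
```

View pics/a10.png

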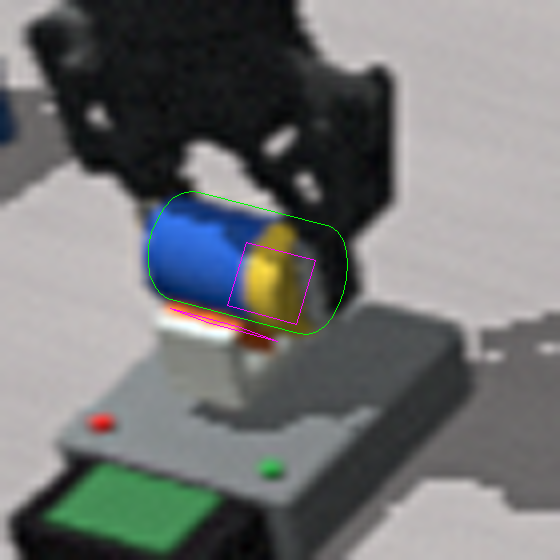

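apply_moves(plan="0 -0.1 0 0 0 0 0; 0 0 0.04 0 0 0 0; 0 0.05 0 0 0 0 0; 0 0.05 0 0 0 0 0; 0 0 0 0 0 0 0")

```text
time_s: 19.4
eef_pos: [0.459, -0.3377, 0.0728]
eef_rot: [-0.482, 0.483, 0.517, -0.517]
wrist_force: [1.3, 0.5, 4.3]
opening: 0.647
```

```bash
python3 go.py 0.4656 -0.336 0.0756 1.6408
```

```text
t 19.4 pos [ 0.459  -0.3377  0.0728] yaw 1.6403 toolY [ 1.3e-03 -7.0e-04 -1.0e+00] toolX z -0.0008 open 0.647 F [1.27 0.51 4.29] q6 -2.48 q [-0.84  0.38  1.74  0.    1.02 -2.48]
world d(mm) [6.6 1.7 2.8]  tool shares x,y,z: [ 0.025 -0.056 -0.133]
 turn yaw 0.0005 shares [-0. -0. -0.]  shift shares after turn [ 0.024 -0.056 -0.133]
 turn yaw -3.1411 shares [2.000e-02 2.618e+01 3.000e-02]  shift shares after turn [-0.025 -0.056  0.133]
```

apply_moves(plan="0 0 -0.015 0 0 0 0; 0 0.02 0 0 0 0 0; 0 0.02 0 0 0 0 0; 0 0.02 0 0 0 0 0; 0 0 0 0 0 0 0")

```text
time_s: 19.9
eef_pos: [0.4597, -0.3377, 0.07]
eef_rot: [-0.482, 0.483, 0.517, -0.517]
wrist_force: [3.1, 0.5, 6.9]
opening: 0.647
```

apply_moves(plan="0 0 0 0 0 0 0; 0 0 0 0 0 0 0; 0 0 0 0 0 0 0; 0 0 0 0 0 0 0; 0 0 0 0 0 0 0")

```text
time_s: 20.4
eef_pos: [0.4597, -0.3378, 0.0701]
eef_rot: [-0.482, 0.483, 0.517, -0.517]
wrist_force: [3.4, 0.4, 5.4]
opening: 0.649
```

```bash
python3 go.py 0.4656 -0.336 0.0756 1.6408;python3 - <<'E'
from h import *
s=ctrl.camera('scene'); cv2.imwrite('pics/scene5.png',s[:,:,::-1])
for i in range(3):
    ctrl.camera('top')
    o=ctrl.get_obs();print(o['wrist_force'].round(2),o['eef_pos'].round(4))
E
python3 ov.py pics/scene5.png pics/a11.png 0.4605 -0.3371 0.080 0.006
```

```text
t 20.4 pos [ 0.4597 -0.3378  0.0701] yaw 1.6402 toolY [ 1.1e-03 -8.0e-04 -1.0e+00] toolX z -0.0009 open 0.649 F [3.35 0.37 5.41] q6 -2.48 q [-0.84  0.38  1.74  0.    1.02 -2.48]
world d(mm) [5.9 1.8 5.5]  tool shares x,y,z: [ 0.027 -0.11  -0.121]
 turn yaw 0.0006 shares [-0. -0. -0.]  shift shares after turn [ 0.027 -0.11  -0.121]
 turn yaw -3.141 shares [2.000e-02 2.617e+01 3.000e-02]  shift shares after turn [-0.027 -0.11   0.12 ]
[3.05 0.32 7.2 ] [ 0.4597 -0.3378  0.0701]
[2.07 0.63 5.15] [ 0.4597 -0.3378  0.0701]
[2.21 1.2  7.1 ] [ 0.4597 -0.3377  0.0701]
```

View pics/a11.png

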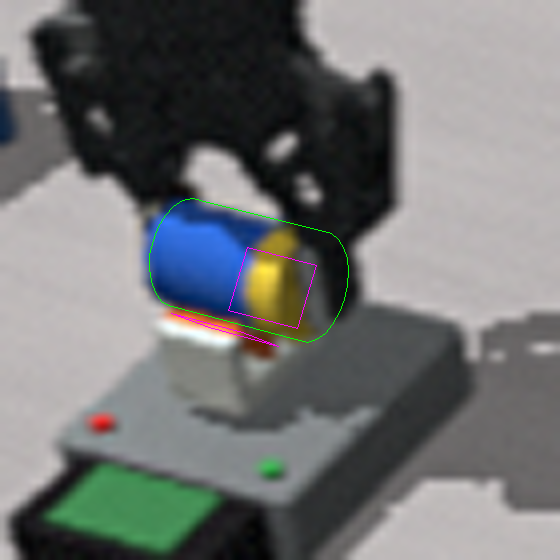

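apply_moves(plan="0 0 -0.012 0 0 0 0; 0 0.01 0 0 0 0 0; 0 0 0 0 0 0 0; 0 0 0 0 0 0 0; 0 0 0 0 0 0 0")

```text
time_s: 21.1
eef_pos: [0.4601, -0.3378, 0.0696]
eef_rot: [0.482, -0.483, -0.517, 0.517]
wrist_force: [2.1, 0.2, 6.1]
opening: 0.646
```

```bash
cat > f.py <<'E'
from h import *
F=[];P=[]
for i in range(8):
    im=ctrl.camera('scene'); o=ctrl.get_obs();F.append(o['wrist_force']);P.append(o['eef_pos'])
print(np.mean(F,0).round(2),np.std(F,0).round(2),np.mean(P,0).round(4),o['time_s'],o['torque'],o['opening'])
E
python3 f.py
```

```text
[1.68 0.43 6.55] [0.45 0.46 0.37] [ 0.4601 -0.3378  0.0696] 21.5 [ 0.05814686 -0.28379072  0.05847807] 0.6511355116364927
```

apply_moves(plan="0 0 -0.012 0 0 0 0; 0 0.01 0 0 0 0 0; 0 0 0 0 0 0 0; 0 0 0 0 0 0 0; 0 0 0 0 0 0 0")

```text
time_s: 22.0
eef_pos: [0.4601, -0.3378, 0.0689]
eef_rot: [0.482, -0.482, -0.517, 0.517]
wrist_force: [-0.7, -0.6, 7.3]
opening: 0.646
```

```bash
python3 f.py
```

```text
[-0.62  0.15  7.25] [0.6  0.39 0.38] [ 0.4601 -0.3378  0.0689] 22.4 [-0.01328865  0.09202121  0.08123273] 0.6481908561875936
```

```bash
python3 - <<'E'
from h import *
s=ctrl.camera('scene');t=ctrl.camera('top'); cv2.imwrite('pics/scene6.png',s[:,:,::-1])
a=cv2.resize(s[110:210,120:220],(400,400),interpolation=cv2.INTER_CUBIC);b=cv2.resize(s[160:260,200:300],(400,400),interpolation=cv2.INTER_CUBIC)
cv2.imwrite('pics/a12.png',np.hstack([a,b])[:,:,::-1]);cv2.imwrite('pics/top6.png',t[:,:,::-1])
E
python3 ov.py pics/scene6.png pics/a13.png 0.4610 -0.3378 0.080 0.006
```

```text
(no output)
```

View pics/a12.png

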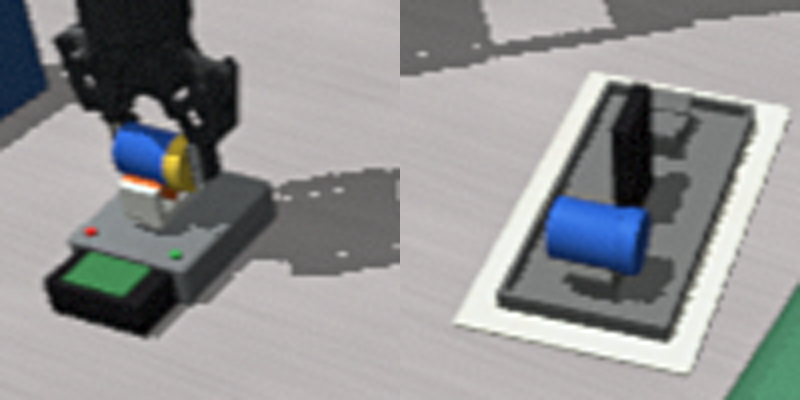

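View pics/a13.png

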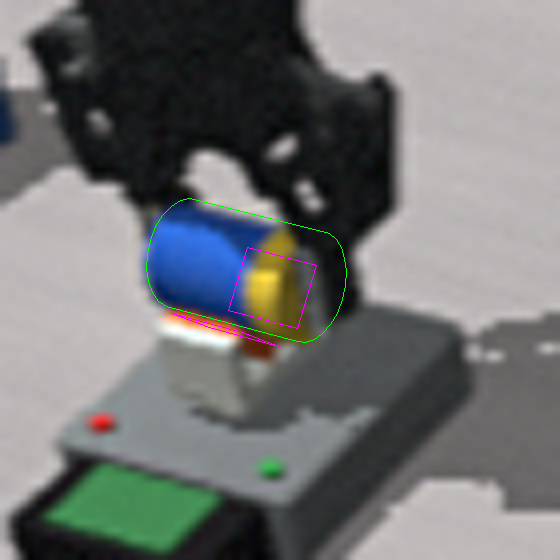

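View pics/top6.png

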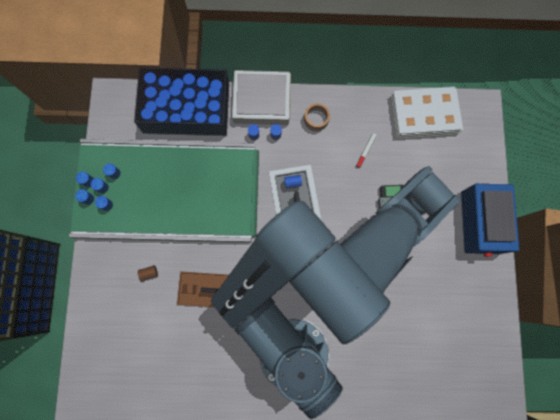

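```bash
python3 -c "
from bench import ctrl
print(ctrl.get_obs()['wrist_force'],ctrl.get_obs()['time_s']);print(ctrl.hand_in())"
```

```text
[-0.26229073  0.23572256  7.07464996] 22.5
the job is handed in; nothing more can be done
None
```

The job is handed in at about 22.5 s of the 54 s allowed. The hand-in gave no verdict, so the result rests on my own checks.

**What I did:** I lifted the tray by its fin and carried it level. I set it down inside the mat outline, about centred and aligned with it, and let go. Then I gripped the yellow-lidded tub by its ends and pressed it into the V cradle, still holding it pressed at hand-in.

**Last checks:**
- **Press:** The average downward force on the cradle was about 8.5 N once the tub's weight is allowed for. By the given spring figures, that puts the cradle about 6 mm down.
- **Both faces touched:** Sideways force was close to zero (about −0.6 N). A 0.6 mm nudge did not move the tool sideways, so the tub bears on both faces.
- **Tray and surroundings:** The pictures show the blue-lidded tub still in the tray on the mat, and the tape, marker and both spare tubs look unmoved.

**What disagreed:** My camera estimate of the seat position put the first presses about 5–6 mm off to one side, against a single face. I corrected this by feeling for the balance point with the wrist force. The last few millimetres therefore rest on force readings, because the arm hid the cradle from the top camera. The cradle depth is worked out from force and tool height, not seen directly.

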